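Raise the hood sash to its working-height mark

ROBOT

A 6-joint arm with a two-finger parallel gripper is mounted at the origin on the work surface. World frame = base frame: x ahead of the robot, y to its left, z up, the work surface at z = 0. Lengths are in mm, angles in rad, forces in N, time in s.
With the tool pointing down it reaches from about 275 to 750 mm from the base axis. Payload 10.2 kg.
Tool frame: the origin (TCP) lies at the very end of the fingers, on their centre line; the grasp point (between the pads) lies 19 mm behind it; z points along the fingers, y is the direction in which the jaws open and shut (so a half turn about z gives the same grasp; the last joint's range is limited). The gripper opens to 85 mm and grips with 20 to 120 N. Pads are 22 mm wide; open, the fingers measure 114 mm over their backs; the gripper's body (76 mm by 85 mm) begins 54 mm behind the grasp point. The pads swing forward as they close: fully open they stand 13 mm farther back than shut.
Start: joints at [-1.436, 0.313, 1.498, -0, 1.331, -0.223], TCP at [183.85, -491.762, 191.794] pointing down, gripper open.
Joint ranges: [-2.94, 2.94], [-0.97, 2.17], [0.19, 2.56], [-1.23, 4.37], [0.02, 3.11], [-2.88, 2.88]. Speed limits (rad/s): [2.39, 2.39, 3.01, 3.14, 3.14, 3.14].

INTERFACE

Orientations are given as a unit quaternion [w, x, y, z].
In Python, from rig import * gives the robot as it stands. The module is installed in compiled form; this text tells all that it offers.
- The arm moves only by the shell command python3 -m crank 'ROWS' [FORCE]. ROWS is a JSON object of lists of equal length, an entry for each row: "dp": the shift along the world's x, y, z in cm, a list of three; "delta_rot": the turn, a rotation vector about the world's x, y, z in degrees, a list of three; "claw": the closure in counts, from 0 (fully open) to 255 (shut). A call has 1 to 10 rows; each row shifts and turns the commanded pose from where the row before left it; what a row does not reach is not made up. A row lasts 1/10 s, in which the tool goes at most 50 mm and 8.59 degrees, less where a joint would pass 70% of its speed; a pose out of reach is approached as far as the arm can. A call is refused whole if a number of a shift passes 5 or a number of a turn 8.59, either way. A call with a gripper value outside its range is refused whole. The fingers move at their own pace and stop on an object; FORCE is the grip in N (left out, the last holds). Time passes only in rows, so rows that do not move let the fingers close. It gives the time, the measured TCP pose, the force and the opening at its end, in the units of the state.
- sense(): the state, without advancing time (a new reading comes with each control period).
- capture(name): name is "side" or "top" or "wrist"; returns (picture, depth): 384x512x3 uint8, red, green, blue; 384x512 float32, mm along the optical axis (not along the pixel's ray), 0 where there is no reading.
- camera_model(name): a dict with "fx", "fy", "cx", "cy" (pixels), "cam_to_world" (4x4, takes a point from camera to world coordinates); the wrist camera has in their place "T_tool_cam" (4x4, takes a point from camera to tool coordinates, whose origin is the TCP and whose axes are the flange's). Camera axes: x right, y up, looking along -z (the intrinsics and any distortion apply to the point x, -y, -z); pixel columns grow to the right and rows downward; lengths in mm; the calibration is good to about 2 mm. The wrist camera is an equidistant fisheye: a pixel r from the principal point sees the ray r / f radians off the axis. A picture is of the moment at which its call begins: read the wrist's pose just before it. camera_model takes no time and is no camera call.
- finish_job(): hands the job in, once; it reports no verdict.
Trained networks look in the newest picture that a camera, given by its name, has taken for a name from the list of things; names that differ only in an ending like _2 or _b are one class to them, and where a whole thing is asked for, a point or a joint stands for the part that bears it (a point fixed in the world has none). Each returns a list of dicts, best first, with "p" (0 to 1); they miss things now and then, are a little off and sometimes report something else, mostly with a low value. They report only what shows in the picture. A call takes as long as a camera call.
- boxes_of(camera, target): "centre" ([column, row] in pixels, amid what is visible of it).
- masks_of(camera, target): "region" (384x512 bool, what is visible of it) and "centre" ([column, row] in pixels, amid what is visible of it).
- pinpoint(camera, target): "centre" ([column, row] in pixels: a listed point, or the origin of a listed thing).
The state is a dict: "time_s": time; "joints": joint angles; "dq": joint speeds; "tau": joint torques, N m; "eef_pos": TCP position; "ee_rot": TCP orientation; "force": force on the tool from outside, world axes, zero at the start; "wrist_torque": the same for the moment, N m; "grip_width": opening from 0.0 (shut) to 1.0 (fully open).
Only numpy, scipy, OpenCV 4.12 (cv2) and the standard library are available. Lean on these libraries where they do the work, as an engineer would, in place of code of your own. Each camera call takes 0.05 s, during which the arm holds its last target.

TASK

The clear sliding sash of the bench-top culture hood is only partly open. With the gripper's fingertips, push it smoothly up from beneath its lip until the lip's top face is level with the tip of the pointer on the hood's right-hand column, then take the hand away and leave it standing there. Do not pinch the lip, do not fling the sash, and leave the beaker, bottle and jar beside it where they stand.

Things in the scene. Friction and masses are not known exactly. Their poses are not given: they have to be found in the camera images.
- hood_front (a point): Centre of the foot of the hood's front, at bench level, 40 mm behind the lip's front edge; x into the hood (away from the robot), y left, z up. Bench-top hood, fixed, clear walls, white columns: 260 deep, 472 wide, columns 36 mm wide and 530 high at y = +-218. Sill top 40 mm above the bench, tray floor 22; clear roof 290 high in front, 225 behind. Stirrer and flasks inside, fixed, at x over 90.
- sash (a joint): Slide of the sash in m: 0 = closed, grows upwards, stop at 0.24. The lip's top face is 61 mm + value above the bench, its underside 45 mm + value. Counterweights in the columns balance the sash: it stays where it is left and takes 2 to 5 N to move slowly either way, more if moved fast.
- lip_edge (a point): Point at the sash's mid-width, level with the lip's top face, directly above the lip's front edge. Axes as the hood's. The lip is a level ledge along the sash's bottom, 336 mm long (+-168 mm in y), 16 mm thick: aluminium above, black rubber finger strip (lower 8 mm) beneath. Its front edge is 40 mm forward of the columns, 53 mm of the upright rail. Free space in front and below.
- marker: Working-height index: a black clip, 14 mm high, fixed on the right-hand (-y) front column, with a 26 mm long round pointer that points to the left (+y) at the end of the lip. Origin at the tip of the pointer, 8 mm to the right of the lip's right end and 18 mm behind the line of the lip's front edge. Its height differs from start to start.
- beaker: Loose glass beaker, 60 mm wide, 80 mm high, on the bench ahead of the hood, to the left of the lip's middle. Origin at the centre of its underside.
- bottle: Loose amber reagent bottle, 72 mm wide, 170 mm high, on the bench in front of the hood's left column. Origin at the centre of its underside.
- jar: Loose clear jar with white cap, 60 mm wide, 75 mm high, on the bench in front of the hood's right column. Origin at the centre of its underside.

How it is judged:
By the outcome, as a careful person would: the job done as asked, in the order asked, and still so for the second after the job is handed in, with the robot touching nothing.
It also fails if it takes over 38 s, if anything falls off the work surface, if the arm or the gripper's body presses on something with over 40 N, if the wrist force passes 120 N, or if a joint passes its speed limit or range.

## Working session

There is one attempt and no reset: what is moved stays moved. The work goes in short steps, Python scripts to look and compute and a shell command to move; the robot and the scene stay as the last step left them, time stands still between calls to the robot, and variables do not carry over. Pictures are saved under pics/ and viewed, and the job is handed in when it is done.

```bash
mkdir -p pics
cat > h.py <<'E'
from rig import *
import numpy as np, cv2
def snap(c,n):
    s=sense(); im,d=capture(c); cv2.imwrite(f'pics/{n}.png',cv2.cvtColor(im,cv2.COLOR_RGB2BGR)); np.savez(f'pics/{n}.npz',im=im,d=d); return im,d
def ray(c,u,v):
    m=camera_model(c); T=np.array(m['cam_to_world']); 
    r=np.array([(u-m['cx'])/m['fx'],-(v-m['cy'])/m['fy'],-1.0]); return T[:3,3],T[:3,:3]@r
def pt(c,u,v,z):  # depth z
    o,r=ray(c,u,v); return o+r*z
def tri(a,b):
    A=np.zeros((3,3));B=np.zeros(3)
    for o,r in (a,b):
        r=r/np.linalg.norm(r);P=np.eye(3)-np.outer(r,r);A+=P;B+=P@o
    p=np.linalg.solve(A,B); 
    return p,[np.linalg.norm((np.eye(3)-np.outer(r,r)/(r@r))@(p-o)) for o,r in (a,b)]
E
python3 - <<'E'
from h import *
np.set_printoptions(precision=1,suppress=True)
print(sense())
for c in('side','top'):
    im,d=snap(c,c+'0'); print(c,{k:np.array(v) for k,v in camera_model(c).items()})
    for t in('hood_front','lip_edge','marker','beaker','bottle','jar'):
        for q in pinpoint(c,t)[:2]:
            u,v=q['centre']; print(t,q['p'],u,v,pt(c,u,v,d[int(v),int(u)]))
print(sense()['time_s'])
E
```

```text
{'time_s': 0.0, 'joints': array([-1.4,  0.3,  1.5, -0. ,  1.3, -0.2]), 'dq': array([ 0., -0., -0.,  0.,  0., -0.]), 'tau': array([ -0. , -41.2, -26. ,  -0. ,   0. ,  -0. ]), 'eef_pos': array([ 183.8, -491.4,  191.2]), 'ee_rot': array([-0. ,  1. ,  0.2,  0. ]), 'force': array([-0.7,  0.4, -0.3]), 'wrist_torque': array([-0., -0.,  0.]), 'grip_width': 0.9984563792547981}
side {'fx': array(441.2), 'fy': array(441.2), 'cx': array(252.3), 'cy': array(196.), 'cam_to_world': array([[ -0.9,   0.2,  -0.2, 416.3],
       [ -0.3,  -0.6,   0.7, 768.3],
       [ -0. ,   0.7,   0.7, 894.5],
       [  0. ,   0. ,   0. ,   1. ]])}
hood_front 0.91 258.8 216.9 [681.5 -92.1   1.8]
lip_edge 0.79 274.1 185.6 [ 677.2 -234.     5.6]
marker 0.7 286.3 123.6 [ 733.9 -590.4    1.3]
beaker 0.86 288.6 297.4 [527.8 158.8  18.3]
bottle 0.68 228.0 316.0 [638.5 267.8  46.8]
bottle 0.18 270.3 184.1 [651.  -92.4 133.5]
top {'fx': array(405.1), 'fy': array(405.1), 'cx': array(257.6), 'cy': array(192.7), 'cam_to_world': array([[  -0. ,    1. ,   -0.1,  572. ],
       [  -1. ,   -0. ,    0. ,   58.9],
       [  -0. ,    0.1,    1. , 1235.1],
       [   0. ,    0. ,    0. ,    1. ]])}
lip_edge 0.89 308.5 201.0 [647.  -79.8 133.5]
marker 0.57 383.6 196.4 [ 670.1 -327.1   -2.1]
beaker 0.8 232.4 242.8 [529.6 135.3   1.1]
bottle 0.77 202.6 201.9 [645.3 209.8 126.1]
jar 0.6 384.4 229.0 [ 570.7 -302.4   75.7]
0.7
```

View pics/side0.png

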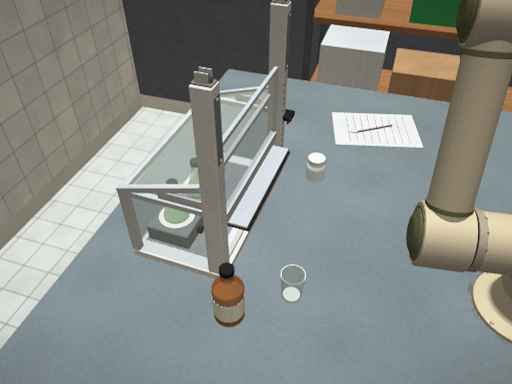

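View pics/top0.png

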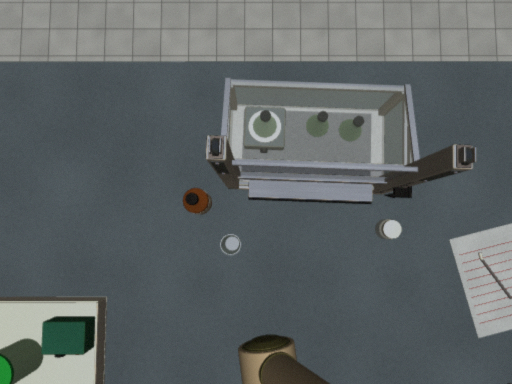

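Run:
```python
from h import *
np.set_printoptions(precision=1,suppress=True)
print(tri(ray('side',274.1,185.6),ray('top',308.5,201)))
print(tri(ray('side',286.3,123.6),ray('top',383.6,196.4)))
print(tri(ray('side',228,316),ray('top',202.6,201.9)))
print(tri(ray('side',288.6,297.4),ray('top',232.4,242.8)))
```

```text
(array([641.9, -79.7, 141.7]), [np.float64(4.6589735423470255), np.float64(4.658973542346936)])
(array([ 654.2, -257.2,  220.6]), [np.float64(1.7569992761472928), np.float64(1.7569992761474205)])
(array([655.1, 229.5, -18. ]), [np.float64(0.29727103534795163), np.float64(0.2972710353478623)])
(array([530.4, 136.5, -13.3]), [np.float64(1.4097137712089511), np.float64(1.4097137712089447)])
```

The side view shows the lip as a pale ledge running from (290,150) to (235,220), with the black clip at about (288,116). In the top view the lip runs from (248,195) to (372,198), the beaker is at (231,244), the jar at (391,229) and the bottle at (196,200). I'll refine the lip and marker positions next.

Run:
```python
from h import *
np.set_printoptions(precision=1,suppress=True)
d=np.load('pics/top0.npz')['d']; s=np.load('pics/side0.npz')
for u in range(250,374,15):
    print(u,[ (v,pt('top',u,v,d[v,u])) for v in (186,192,196)])
P=[]
for u in range(252,370):
  for v in range(184,202):
    p=pt('top',u,v,d[v,u])
    if 125<p[2]<142:P.append(p)
P=np.array(P);print(len(P),P.mean(0),np.median(P[:,2]),P[:,1].min(),P[:,1].max())
print('plane fit',np.linalg.lstsq(np.c_[P[:,:2]-P[:,:2].mean(0),np.ones(len(P))],P[:,2],rcond=None)[0])
fr=[]
for u in range(252,370,6):
    c=[pt('top',u,v,d[v,u]) for v in range(190,206)]
    c=[p for p in c if 125<p[2]<142]
    if c: fr.append(min(c,key=lambda p:p[0])[:2])
fr=np.array(fr);print('front line',np.polyfit(fr[:,1],fr[:,0],1))
im=s['im'];c=cv2.resize(im[90:150,255:325],None,fx=8,fy=8,interpolation=cv2.INTER_CUBIC);cv2.imwrite('pics/sidecrop.png',c[:,:,::-1])
im=np.load('pics/top0.npz')['im'];c=cv2.resize(im[170:240,350:430],None,fx=8,fy=8,interpolation=cv2.INTER_CUBIC);cv2.imwrite('pics/topcrop.png',c[:,:,::-1])
```

```text
250 [(186, array([687.1,  79.4, 144.9])), (192, array([670.9,  79.5, 143.4])), (196, array([660.2,  79.5, 140.8]))]
265 [(186, array([687. ,  38.9, 145.1])), (192, array([670.8,  38.9, 144.3])), (196, array([660. ,  38.9, 143.1]))]
280 [(186, array([686.9,  -1.7, 145.1])), (192, array([670.6,  -1.6, 145.4])), (196, array([659.8,  -1.6, 145.1]))]
295 [(186, array([687.1, -42.5, 143. ])), (192, array([670.9, -42.4, 142.1])), (196, array([660. , -42.4, 141.7]))]
310 [(186, array([686.8, -82.8, 145.3])), (192, array([670.7, -82.8, 143.7])), (196, array([659.9, -82.7, 143.4]))]
325 [(186, array([ 687.2, -124.1,  141.4])), (192, array([ 670.2, -122.5,  149. ])), (196, array([ 659.9, -123.5,  142. ]))]
340 [(186, array([ 686.3, -163.1,  149.8])), (192, array([ 670.4, -163.5,  146. ])), (196, array([ 659.5, -163.2,  146.5]))]
355 [(186, array([ 686.8, -204.8,  144.1])), (192, array([ 670.5, -204.3,  144.8])), (196, array([ 659.6, -204.1,  144.5]))]
370 [(186, array([ 687.2, -246.4,  140.7])), (192, array([ 670.5, -244.9,  144.4])), (196, array([ 659.6, -244.5,  145. ]))]
537 [662.9 -79.1 138.5] 139.72515069637552 -243.63691349667477 74.18672098620871
plane fit [  0.1  -0.  138.5]
front line [  0.  650.7]
```

View pics/sidecrop.png

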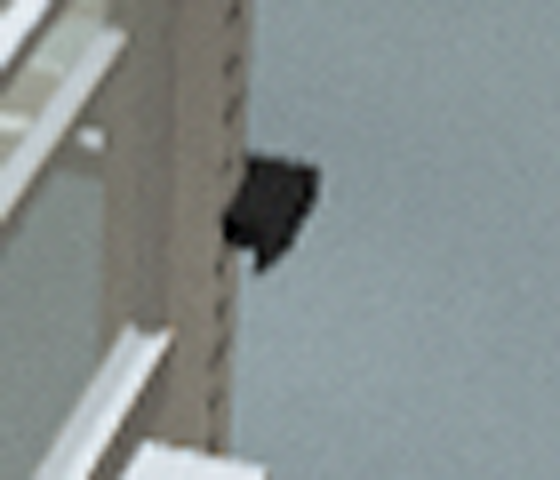

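View pics/topcrop.png

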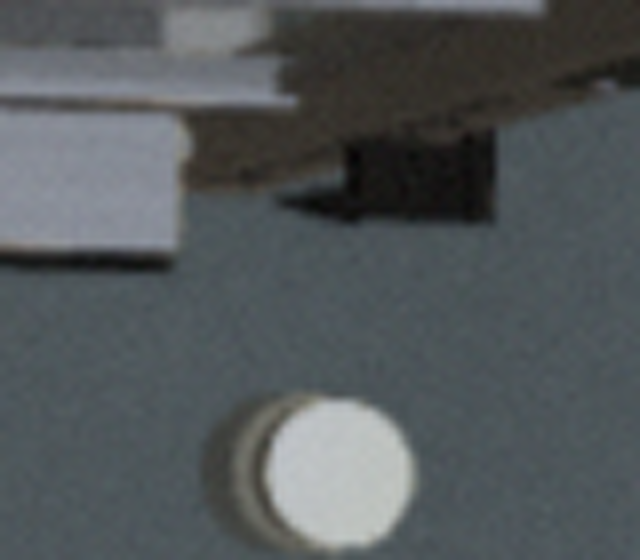

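```bash
python3 - <<'E'
from h import *
np.set_printoptions(precision=1,suppress=True)
print(tri(ray('side',287.5,123.7),ray('top',384.2,195.2)))
# y-plane solve: side & top each with y free
for c,u,v in (('side',287.5,123.7),('top',384.2,195.2)):
    o,r=ray(c,u,v)
    print(c,'x=666',o+r*(666-o[0])/r[0],'y=-259',o+r*(-259-o[1])/r[1])
# lip right end front corner: top(372.3,201) 
print(ray('top',372.3,201)[0]+ray('top',372.3,201)[1]*(1235-144)/-ray('top',372.3,201)[1][2])
print(ray('top',248.5,198.)[0]+ray('top',248.5,198)[1]*(1235-144)/-ray('top',248.5,198)[1][2])
m=camera_model('wrist');print(m)
E
python3 -m crank '{"dp":[[2,5,2],[2,5,2],[2,5,2],[2,5,2],[2,5,2]],"delta_rot":[[0,0,0],[0,0,0],[0,0,0],[0,0,0],[0,0,0]],"claw":[255,255,255,255,255]}' 20; python3 -c "
from rig import *
print(sense()['joints'])"
```

```text
(array([ 654.4, -260. ,  218.7]), [np.float64(1.2201734583094395), np.float64(1.2201734583094959)])
side x=666 [ 666.  -315.7  182.3] y=-259 [ 652.9 -259.   219.5]
top x=666 [ 666.  -299.3   92.6] y=-259 [ 655.4 -259.   221.2]
[ 646.1 -250.6  144.1]
[654.6  83.5 144.1]
{'fx': 297.3186396354542, 'fy': 297.3186396354542, 'cx': 255.25559708367967, 'cy': 186.16699619234168, 'T_tool_cam': array([[   0. ,    1. ,    0.3,   71.5],
       [   1. ,   -0. ,    0. ,    0.3],
       [   0. ,    0.3,   -1. , -180.9],
       [   0. ,    0. ,    0. ,    1. ]])}
time_s: 1.2
eef_pos: [271.1, -272.3, 279.6]
ee_rot: [0.0, 0.984, 0.178, 0.0]
force: [1.5, -0.1, 0.7]
grip_width: 0.148
[-1.09519035e+00 -6.38251886e-02  1.70006194e+00  1.19133670e-04
  1.50487538e+00  1.18395202e-01]
```

```bash
q(){ python3 -c "
from rig import *
s=sense();print([round(float(x),4) for x in s['joints']],[round(float(x),2) for x in s['eef_pos']],[round(float(x),4) for x in s['ee_rot']])" | tee -a states.txt; }
q
python3 -m crank '{"dp":[[1,5,0],[1,5,0],[1,5,0]],"delta_rot":[[0,0,-5],[0,0,-5],[0,0,-5]],"claw":[255,255,255]}' >/dev/null; q
python3 -m crank '{"dp":[[2,2,3],[2,0,5],[2,0,5]],"delta_rot":[[0,-6,0],[0,-6,0],[0,-6,0]],"claw":[255,255,255]}' >/dev/null; q
```

```text
[-1.0952, -0.0638, 1.7001, 0.0001, 1.5049, 0.1184] [271.12, -272.33, 279.6] [0.0002, 0.9841, 0.1777, 0.0001]
[-0.7611, -0.2111, 1.8263, 0.0002, 1.5253, 0.7182] [300.16, -125.21, 279.03] [0.0003, 0.999, 0.0458, 0.0004]
[-0.7983, -0.3081, 1.6195, 0.2265, 1.6028, 0.7069] [357.95, -105.84, 403.84] [0.0079, 0.9861, 0.0488, 0.1586]
```

```bash
cat > kin.py <<'E'
import numpy as np
from scipy.spatial.transform import Rotation as R
from scipy.optimize import least_squares
def Ro(q,s4=1):
    A=R.from_euler('z',q[0])*R.from_euler('y',q[1]+q[2])
    return A,A*R.from_euler('z',s4*q[3])*R.from_euler('y',q[4])*R.from_euler('z',q[5]+np.pi/2)
def fk(q,P,s4=1):
    off,d1,a2,ax,d4,L=P[:6]
    A,B=Ro(q,s4); 
    p=R.from_euler('z',q[0]).apply([0,off,d1])+(R.from_euler('z',q[0])*R.from_euler('y',q[1])).apply([0,0,a2])+A.apply([ax,0,d4])
    return p,p+B.apply([0,0,L]),B
E
python3 - <<'E'
from kin import *
S=[([-1.436,0.313,1.498,0,1.331,-0.223],[183.85,-491.762,191.794],None)]
for l in open('states.txt'):
    a=eval('['+l.replace('] [','],[')+']'); S.append(a)
for s4 in(1,-1):
    q,p,r=S[-1]; print(s4,(Ro(q,s4)[1].inv()*R.from_quat(r,scalar_first=True)).magnitude())
    f=lambda P:np.concatenate([fk(q,P,s4)[1]-np.array(p) for q,p,r in S]+[(np.array(P)-[116,200,450,0,450,270])*1e-3])
    o=least_squares(f,[116,200,450,0,450,270]);print(o.x,np.round(f(o.x)[:12],1))
E
```

```text
1 7.967404244378961e-05
[116.23574482 201.2482789  439.18745391  38.81803753 397.51795551
 295.17201863] [ 0.1  0.  -0.1 -0.1 -0.   0.  -0.  -0.1  0.1 -0.   0.   0.1]
-1 0.4530448562938278
[ 116.78089151  -64.12675606  633.79773748  542.45594902  454.85572458
 -285.46986483] [  0.1   4.   -2.5   5.7 -10.1   3.2  -4.4   4.8  -0.1  -2.2  -0.   -0.6]
```

```bash
cat >> kin.py <<'E'
P0=[116.23574482,201.2482789,439.18745391,38.81803753,397.51795551,295.17201863]
LO=np.array([-2.94,-.97,.19,-1.23,.02,-2.88]);HI=np.array([2.94,2.17,2.56,4.37,3.11,2.88])
def goalR(yaw,pitch):  # tool z heading yaw, pitch up deg; tool x up
    z=R.from_euler('zy',[0,0]).as_matrix()
    M=np.column_stack([[0,0,1],[0,-1,0],[1,0,0]]).astype(float)
    return R.from_euler('z',yaw,degrees=True)*R.from_euler('y',-pitch,degrees=True)*R.from_matrix(M)
def ik(p,Rg,q0):
    f=lambda q:np.concatenate([(fk(q,P0)[1]-p)/100,(fk(q,P0)[2].inv()*Rg).as_rotvec()])
    o=least_squares(f,np.clip(q0,LO+.01,HI-.01),bounds=(LO,HI));return o.x,o.cost
E
python3 - <<'E'
from kin import *
np.set_printoptions(precision=2,suppress=True)
for yaw in(0,-10,-20,-30,15):
  for pitch in (0,5,10):
    for p in ([673,-80,108],[600,-80,100],[550,-80,100],[673,-80,200]):
        best=None
        for j4 in(0.3,1.5,3,4):
            for j6 in (-2,0,2):
              q,c=ik(np.array(p),goalR(yaw,pitch),[-.3,.3,1.8,j4,.8,j6])
              if best is None or c<best[1]:best=(q,c)
        q,c=best;w=fk(q,P0)[0]
        print(yaw,pitch,p,q,'%.0e'%c,w.round(), 'OK' if c<1e-6 else '')
E
```

```text
0 0 [673, -80, 108] [-0.51  0.81  2.11  2.62  1.38 -1.46] 4e-31 [378. -80. 108.] OK
0 0 [600, -80, 100] [-0.63  0.83  2.29  2.51  1.55 -1.56] 9e-32 [305. -80. 100.] OK
0 0 [550, -80, 100] [-0.75  0.86  2.42  2.38  1.67 -1.66] 9e-31 [255. -80. 100.] OK
0 0 [673, -80, 200] [-0.51  0.55  2.14  2.58  1.18 -1.34] 7e-31 [378. -80. 200.] OK
0 5 [673, -80, 108] [-0.51  0.88  2.09  2.63  1.51 -1.49] 1e-30 [379. -80.  82.] OK
0 5 [600, -80, 100] [-0.63  0.91  2.27  2.51  1.69 -1.59] 4e-30 [306. -80.  74.] OK
0 5 [550, -80, 100] [-0.75  0.95  2.39  2.37  1.8  -1.71] 8e-27 [256. -80.  74.] OK
0 5 [673, -80, 200] [-0.51  0.62  2.13  2.61  1.32 -1.38] 5e-31 [379. -80. 174.] OK
0 10 [673, -80, 108] [-0.51  0.95  2.05  2.64  1.63 -1.51] 4e-32 [382. -80.  57.] OK
0 10 [600, -80, 100] [-0.63  0.99  2.23  2.51  1.81 -1.62] 3e-30 [309. -80.  49.] OK
0 10 [550, -80, 100] [-0.74  1.03  2.35  2.35  1.92 -1.74] 2e-30 [259. -80.  49.] OK
0 10 [673, -80, 200] [-0.51  0.7   2.12  2.64  1.46 -1.41] 8e-31 [382. -80. 149.] OK
-10 0 [673, -80, 108] [-0.38  0.81  2.12  2.93  1.36 -1.53] 2e-30 [382. -29. 108.] OK
-1
[... 3379 characters left out ...]
73, -80, 108] [-0.66  0.89  2.    2.22  1.51 -1.37] 2e-30 [ 389. -156.   82.] OK
15 5 [600, -80, 100] [-0.79  0.9   2.17  2.09  1.62 -1.51] 3e-31 [ 316. -156.   74.] OK
15 5 [550, -80, 100] [-0.92  0.92  2.29  1.96  1.68 -1.63] 7e-31 [ 266. -156.   74.] OK
15 5 [673, -80, 200] [-0.66  0.65  2.04  2.2   1.39 -1.21] 7e-31 [ 389. -156.  174.] OK
15 10 [673, -80, 108] [-0.66  0.96  1.97  2.24  1.61 -1.4 ] 2e-31 [ 392. -155.   57.] OK
15 10 [600, -80, 100] [-0.79  0.98  2.14  2.1   1.73 -1.55] 4e-30 [ 319. -155.   49.] OK
15 10 [550, -80, 100] [-0.91  1.    2.25  1.95  1.79 -1.67] 1e-29 [ 269. -155.   49.] OK
15 10 [673, -80, 200] [-0.66  0.72  2.03  2.24  1.5  -1.26] 5e-31 [ 392. -155.  149.] OK
```

Run:
```python
from kin import *
np.set_printoptions(precision=2,suppress=True)
qs=np.array([-0.7983,-0.3081,1.6195,0.2265,1.6028,0.7069])
qg,c=ik(np.array([585,-80,112]),goalR(0,1),[-.63,.83,2.3,2.5,1.5,-1.5]);print(qg,c)
N=26
def path(t): 
    # wrist joints first partly
    return qs+(qg-qs)*np.array([t]*6)
pts=[fk(path(i/N),P0) for i in range(N+1)]
for i in range(N+1):
    w,p,B=pts[i]
    if i: 
        dr=np.degrees((B*pts[i-1][2].inv()).as_rotvec()); dp=p-pts[i-1][1]
        print(i,p.round(),w.round(),'z',B.as_matrix()[:,2],'dp',(dp/10).round(2),'dr',dr.round(1),np.abs(path(i/N)-path((i-1)/N)).max()*10, 'cam',(p+B.apply([71,0,-181])).round())
```

```text
[-0.67  0.81  2.34  2.48  1.59 -1.57] 1.0376554563298723e-21
1 [376. -87. 384.] [ 281. -120.  662.] z [ 0.32  0.11 -0.94] dp [ 1.85  1.86 -1.98] dr [ 4.6 -0.9  6.1] 0.8771334232468875 cam [384. -95. 578.]
2 [393. -68. 367.] [ 296. -133.  638.] z [ 0.33  0.22 -0.92] dp [ 1.69  1.93 -1.71] dr [ 4.7 -1.5  5.7] 0.8771334232468886 cam [397. -91. 560.]
3 [409. -49. 353.] [ 309. -144.  614.] z [ 0.34  0.32 -0.88] dp [ 1.56  1.94 -1.44] dr [ 4.7 -2.   5.2] 0.8771334232468875 cam [409. -87. 543.]
4 [423. -30. 341.] [ 322. -154.  588.] z [ 0.34  0.42 -0.84] dp [ 1.45  1.9  -1.18] dr [ 4.6 -2.5  4.7] 0.877133423246888 cam [419. -83. 527.]
5 [437. -11. 331.] [ 333. -162.  563.] z [ 0.35  0.51 -0.78] dp [ 1.36  1.81 -0.94] dr [ 4.6 -2.9  4.1] 0.877133423246888 cam [427. -81. 513.]
6 [450.   5. 324.] [ 342. -169.  537.] z [ 0.36  0.59 -0.72] dp [ 1.29  1.69 -0.71] dr [ 4.5 -3.3  3.4] 0.8771334232468875 cam [434. -79. 499.]
7 [462.  21. 319.] [ 351. -175.  510.] z [ 0.38  0.66 -0.65] dp [ 1.25  1.52 -0.52] dr [ 4.4 -3.6  2.7] 0.8771334232468875 cam [440. -77. 485.]
8 [474.  34. 315.] [ 358. -179.  
[... 1983 characters left out ...]
5. -22. 211.] [ 331. -121.  161.] z [0.93 0.34 0.17] dp [ 0.18 -1.47 -1.98] dr [-0.8  0.3 -5.3] 0.8771334232468897 cam [429. -94. 250.]
23 [604. -37. 188.] [ 322. -111.  146.] z [0.96 0.25 0.15] dp [-0.06 -1.49 -2.2 ] dr [-1.3  0.9 -5.3] 0.8771334232468853 cam [423. -92. 232.]
24 [601. -52. 165.] [ 312. -101.  131.] z [0.98 0.17 0.11] dp [-0.34 -1.49 -2.4 ] dr [-1.7  1.6 -5.2] 0.8771334232468897 cam [417. -88. 214.]
25 [594. -66. 139.] [301. -91. 118.] z [0.99 0.08 0.07] dp [-0.63 -1.45 -2.56] dr [-2.1  2.2 -5.1] 0.8771334232468897 cam [410. -84. 197.]
26 [585. -80. 112.] [290. -80. 107.] z [ 1.   -0.    0.02] dp [-0.95 -1.39 -2.69] dr [-2.4  2.9 -4.9] 0.8771334232468853 cam [403. -80. 180.]
```

```bash
python3 -m crank '{"dp":[[1.9,1.9,-2],[1.7,1.9,-1.7],[1.6,1.9,-1.4],[1.5,1.9,-1.2],[1.4,1.8,-0.9],[1.3,1.7,-0.7],[1.2,1.5,-0.5],[1.2,1.3,-0.4],[1.2,1.1,-0.2],[1.2,0.9,-0.2]],"delta_rot":[[4.6,-0.9,6.1],[4.7,-1.5,5.7],[4.7,-2,5.2],[4.6,-2.5,4.7],[4.6,-2.9,4.1],[4.5,-3.3,3.4],[4.4,-3.6,2.7],[4.3,-3.9,2],[4.1,-4,1.3],[3.9,-4.1,0.5]],"claw":[255,255,255,255,255,255,255,255,255,255]}'
python3 -c "
from rig import *
print(sense()['joints'])"
```

```text
time_s: 2.8
eef_pos: [500.0, 52.1, 309.7]
ee_rot: [-0.353, 0.783, 0.3, 0.415]
force: [0.3, 0.3, 0.2]
grip_width: -0.005
[-0.74583995  0.12808266  1.89033401  1.08989174  1.59572808 -0.16788731]
```

Tracking matches the plan. Next I'll run the second part.

```bash
python3 -m crank '{"dp":[[1.2,0.6,-0.1],[1.2,0.3,-0.1],[1.2,0.1,-0.2],[1.1,-0.2,-0.3],[1.1,-0.4,-0.4],[1.1,-0.7,-0.6],[1,-0.9,-0.8],[0.9,-1,-1],[0.7,-1.2,-1.3],[0.6,-1.3,-1.5]],"delta_rot":[[3.7,-4.1,-0.2],[3.4,-4,-0.9],[3.1,-3.9,-1.6],[2.7,-3.7,-2.3],[2.3,-3.4,-2.9],[1.9,-3,-3.5],[1.5,-2.6,-4],[1,-2.1,-4.4],[0.6,-1.5,-4.7],[0.1,-1,-5]],"claw":[255,255,255,255,255,255,255,255,255,255]}'
python3 - <<'E'
from h import *
print(sense()['joints'])
snap('wrist','w1')
E
```

```text
time_s: 3.8
eef_pos: [600.8, 4.2, 246.1]
ee_rot: [-0.247, 0.631, 0.126, 0.724]
force: [0.1, -0.2, 0.3]
grip_width: -0.0
[-0.69831256  0.55571151  2.16368928  1.95563377  1.58988919 -1.04248799]
```

View pics/w1.png

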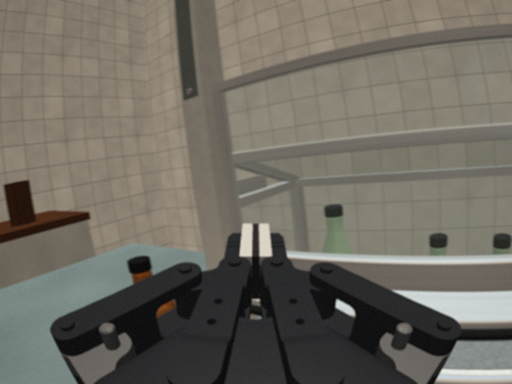

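The wrist view shows the closed fingertips at (255,235), the lip at lower right (rows 290–330) and the bottle at (140,265), all clear. Next I'll make the last swing to the staging pose.

```bash
python3 -m crank '{"dp":[[0.4,-1.4,-1.7],[0.2,-1.5,-2],[-0.1,-1.5,-2.2],[-0.3,-1.5,-2.4],[-0.6,-1.5,-2.6],[-0.9,-1.4,-2.7]],"delta_rot":[[-0.4,-0.4,-5.2],[-0.8,0.3,-5.3],[-1.3,0.9,-5.3],[-1.7,1.6,-5.2],[-2.1,2.2,-5.1],[-2.4,2.9,-4.9]],"claw":[255,255,255,255,255,255]}'
python3 - <<'E'
from h import *
from kin import *
np.set_printoptions(precision=2,suppress=True)
snap('wrist','w2')
for t in('lip_edge','marker','jar','hood_front'): print(t,[(q['p'],q['centre']) for q in pinpoint('wrist',t)[:2]])
s=sense();print(s['joints'],s['eef_pos']);B=R.from_quat(s['ee_rot'],scalar_first=True);print(B.as_matrix(),np.degrees((goalR(0,1)*B.inv()).as_rotvec()))
E
```

```text
time_s: 4.45
eef_pos: [587.6, -83.7, 110.4]
ee_rot: [0.0, 0.702, 0.0, 0.712]
force: [1.0, -1.2, 0.1]
grip_width: 0.002
lip_edge [(0.82, [255.1, 149.0])]
marker [(0.76, [439.5, 77.7])]
jar [(0.94, [495.0, 314.6])]
hood_front [(0.33, [3.9, 343.8])]
[-0.67  0.81  2.32  2.47  1.58 -1.56] [588.13 -82.97 112.08]
[[-0.02  0.    1.  ]
 [-0.   -1.    0.  ]
 [ 1.   -0.    0.02]] [-0.11 -0.02 -0.25]
```

View pics/w2.png

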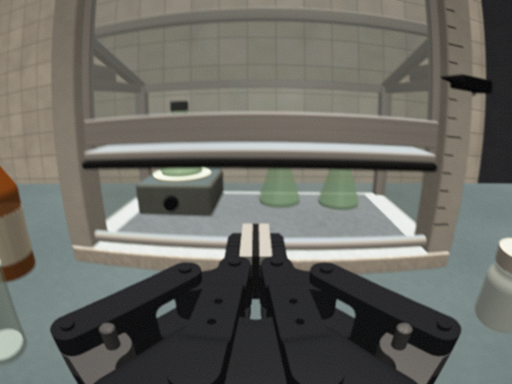

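```bash
cat >> h.py <<'E'
from scipy.spatial.transform import Rotation as Rt
def wray(u,v,s):
    m=camera_model('wrist');T=np.array(m['T_tool_cam'])
    dx,dy=(u-m['cx'])/m['fx'],(v-m['cy'])/m['fy'];th=np.hypot(dx,dy)
    k=np.sin(th)/th if th>1e-9 else 1
    r=np.array([dx*k,-dy*k,-np.cos(th)])
    B=Rt.from_quat(s['ee_rot'],scalar_first=True).as_matrix();p=np.array(s['eef_pos'])
    return p+B@T[:3,3],B@T[:3,:3]@r
def atx(o,r,x): return o+r*(x-o[0])/r[0]
def atplane(o,r,p0,n): return o+r*(np.dot(p0-o,n)/np.dot(r,n))
E
python3 - <<'E'
from h import *
np.set_printoptions(precision=1,suppress=True)
s=sense()
z=np.load('pics/w2.npz');im=z['im']
a=cv2.resize(im[60:180,400:500],None,fx=5,fy=5,interpolation=cv2.INTER_CUBIC);b=cv2.resize(im[130:180,60:140],None,fx=5,fy=5,interpolation=cv2.INTER_CUBIC)
cv2.imwrite('pics/w2a.png',a[:,:,::-1]);
for u,v in((443,78),):print('marker',atx(*wray(u,v,s),664), tri(wray(u,v,s),ray('top',384.2,195.2)),tri(wray(u,v,s),ray('side',287.5,123.7)))
for u in (100,255,420):
  print(u,im[138:172,u].mean(1).round())
E
```

```text
marker [ 664.  -267.   218.1] (array([ 655.6, -260.7,  216.7]), [np.float64(0.3220276049787226), np.float64(0.322027604978822)]) (array([ 654. , -260.9,  217.3]), [np.float64(1.0144579131347644), np.float64(1.0144579131347613)])
100 [101. 102. 104. 104. 103.  99. 101. 110. 137. 165. 186. 203. 209. 203.
 184. 160. 133. 114. 108. 101.  89.  76.  57.  37.  28.  25.  15.  14.
  22.  39.  67.  90. 107. 118.]
255 [102.  98. 108. 140. 171. 196. 211. 216. 213. 212. 205. 190. 168. 142.
 119. 109. 102.  99.  93.  77.  61.  44.  32.  25.  24.  16.  15.  17.
  28.  53.  79. 106. 123. 132.]
420 [101. 100. 100. 101. 103. 103. 101.  98.  96. 104. 131. 165. 197. 211.
 212. 205. 184. 156. 125. 111. 103. 101.  92.  76.  57.  37.  27.  23.
  20.  21.  12.  21.  45.  75.]
```

View pics/w2a.png

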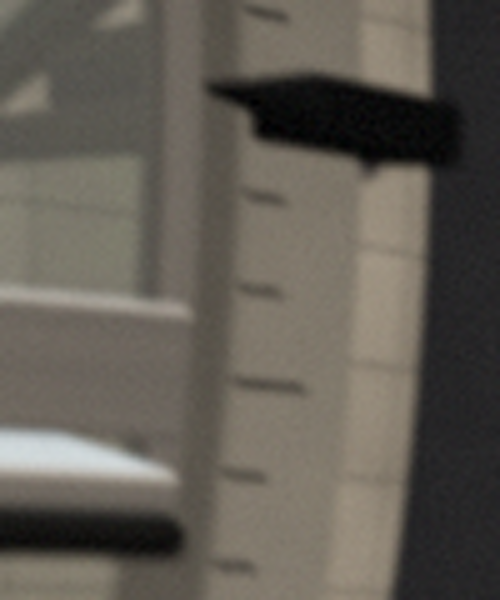

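Run:
```python
from h import *
np.set_printoptions(precision=1,suppress=True)
s=sense()
print('marker',atx(*wray(441.5,77.5,s),664),atx(*wray(441.5,77.5,s),656))
for n,u,v in(('topfront R',435.6,156),('botR',435,169.5),('topfront mid',255,151.5),('bot mid',255,167.3),('botL',86,166.)):
    for x in(640,648): print(n,x,atx(*wray(u,v,s),x))
print(tri(wray(435.6,156,s),ray('top',372.3,201)))
# lip left front corner
print(tri(wray(85,154,s),ray('top',248.5,198.)))
```

```text
marker [ 664.  -265.1  218.3] [ 656.  -259.5  217.1]
topfront R 640 [ 640.  -246.3  143. ]
topfront R 648 [ 648.  -251.9  141.8]
botR 640 [ 640.  -247.4  130.5]
botR 648 [ 648.  -253.   128.8]
topfront mid 640 [640.  -82.6 143.4]
topfront mid 648 [648.  -82.5 142.2]
bot mid 640 [640.  -82.6 130.5]
bot mid 648 [648.  -82.5 128.9]
botL 640 [640.   70.3 133.8]
botL 648 [648.   75.6 132.3]
(array([ 646.3, -251. ,  142. ]), [np.float64(0.21619453495597116), np.float64(0.21619453495594929)])
(array([655.6,  82.2, 142.4]), [np.float64(1.6325001491359348), np.float64(1.6325001491359645)])
```

The wrist view shows the lip at rows 142–168, spanning columns 85–437, with the pointer tip at (441.5,77.5) and jar and beaker well outside. That puts the lip top at z≈142 and the pointer at ≈218, so about 75.5 mm of travel. I'll drop below the lip and slide under it.

```bash
python3 -m crank '{"dp":[[0,0,-0.4],[0,0,-0.6],[1,0,0],[2,0,0],[2,0,0],[2,0,0],[1.5,0,0],[0.5,0,0],[0,0,0],[0,0,0]],"delta_rot":[[0,0,0],[0,0,0],[0,0,0],[0,0,0],[0,0,0],[0,0,0],[0,0,0],[0,0,0],[0,0,0],[0,0,0]],"claw":[255,255,255,255,255,255,255,255,255,255]}'
python3 -m crank '{"dp":[[0,0,0.2],[0,0,0.2],[0,0,0.2],[0,0,0.2],[0,0,0.2]],"delta_rot":[[0,0,0],[0,0,0],[0,0,0],[0,0,0],[0,0,0]],"claw":[255,255,255,255,255]}'
python3 - <<'E'
from h import *
snap('wrist','w3');s=sense();print(s['eef_pos'],s['force'])
E
```

```text
time_s: 5.7
eef_pos: [677.1, -82.9, 100.5]
ee_rot: [-0.001, 0.702, 0.0, 0.712]
force: [-0.2, 0.8, -0.4]
grip_width: -0.001
time_s: 6.2
eef_pos: [677.4, -83.1, 110.9]
ee_rot: [-0.001, 0.702, 0.0, 0.712]
force: [0.1, -0.5, 0.3]
grip_width: 0.002
[677.46423651 -83.13747858 111.189663  ] [ 0.92155315 -0.53411036  0.12593527]
```

View pics/w3.png

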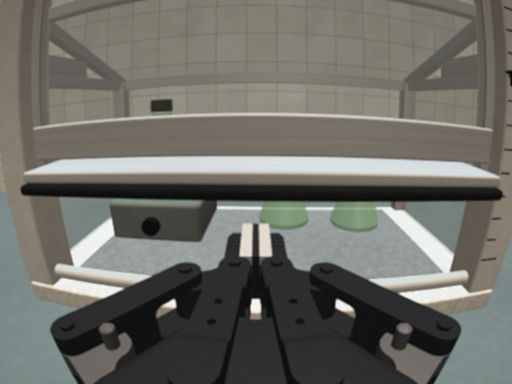

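Run:
```python
from h import *
np.set_printoptions(precision=1,suppress=True)
s=sense();print(camera_model('wrist')['T_tool_cam'])
o,r=wray(255,224,s);print('cam',o,'tip',atx(o,r,677),atx(o,r,660))
for v in (157,178,186,199):
  o,r=wray(255,v,s);print(v,[atx(o,r,x) for x in(640,650,660,690)])
im=np.load('pics/w3.npz')['im'];d=np.load('pics/w3.npz')['d']
print(d[150:260:6,256])
c=cv2.resize(im[140:280,190:320],None,fx=4,fy=4,interpolation=cv2.INTER_CUBIC);cv2.imwrite('pics/w3a.png',c[:,:,::-1])
```

```text
[[  -0.     1.     0.3   69.6]
 [   1.     0.     0.     0.1]
 [   0.     0.3   -1.  -181.4]
 [   0.     0.     0.     1. ]]
cam [495.1 -83.6 178.2] tip [677.  -82.9 102.2] [660.  -83.  109.3]
157 [array([640. , -83.1, 153.2]), array([650. , -83.1, 151.5]), array([660. , -83.1, 149.8]), array([690. , -83. , 144.6])]
178 [array([640. , -83.1, 142.6]), array([650. , -83.1, 140.1]), array([660. , -83.1, 137.6]), array([690. , -83. , 130.3])]
186 [array([640. , -83.1, 138.4]), array([650. , -83.1, 135.6]), array([660. , -83.1, 132.9]), array([690. , -83. , 124.7])]
199 [array([640. , -83.1, 131.5]), array([650. , -83.1, 128.3]), array([660. , -83. , 125.1]), array([690. , -82.9, 115.4])]
[205.6 206.9 186.9 168.  160.3 162.1 161.6 158.2 157.9 469.1 457.8 432.4
 408.8 143.  136.4 131.8 125.8 119.7 118. ]
```

View pics/w3a.png

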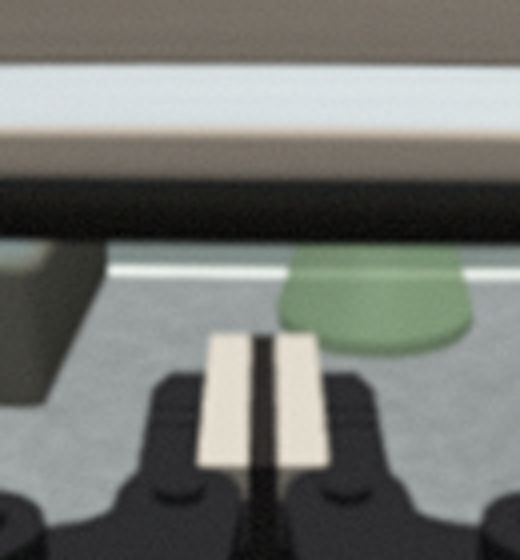

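Run:
```python
from h import *
np.set_printoptions(precision=1,suppress=True)
s=sense()
z=np.load('pics/w3.npz');d=z['d']
m=camera_model('wrist')
for u,v in((247,226),(264,226),(247,250),(264,250),(235,245),(277,245),(255,195),(255,165)):
    o,r=wray(u,v,s)
    dx,dy=(u-m['cx'])/m['fx'],(v-m['cy'])/m['fy'];th=np.hypot(dx,dy)
    print((u,v),d[v,u],o+r*d[v,u]/np.cos(th))
snap('top','t1');snap('side','s1')
for n in('t1','s1'):
    im=np.load(f'pics/{n}.npz')['im']
    im=im[150:330,200:400] if n=='t1' else im[100:300,180:420]
    cv2.imwrite(f'pics/{n}c.png',cv2.resize(im,None,fx=3,fy=3,interpolation=cv2.INTER_CUBIC)[:,:,::-1])
```

```text
(247, 226) 146.17696 [630.8 -79.2 120.4]
(264, 226) 145.74217 [630.4 -87.6 120.6]
(247, 250) 122.77203 [606.3 -79.8 119.8]
(264, 250) 122.53523 [606.1 -87.  119.9]
(235, 245) 134.44919 [617.5 -74.  116.5]
(277, 245) 135.40775 [618.4 -93.3 116. ]
(255, 195) 156.97588 [645.2 -83.1 132. ]
(255, 165) 177.5694 [669.6 -83.  143.3]
```

View pics/t1c.png

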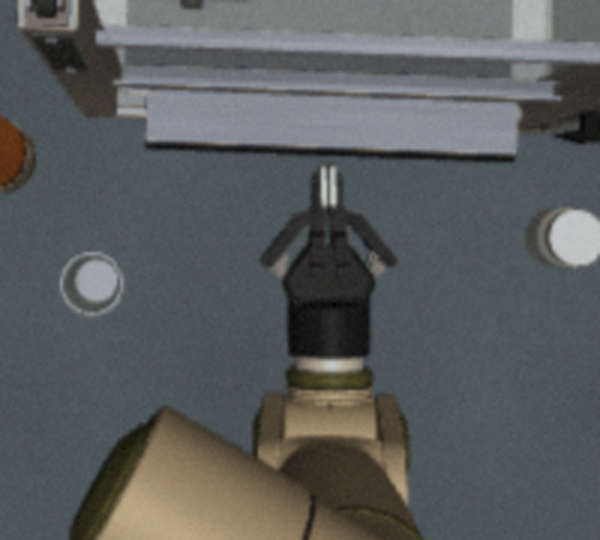

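View pics/s1c.png

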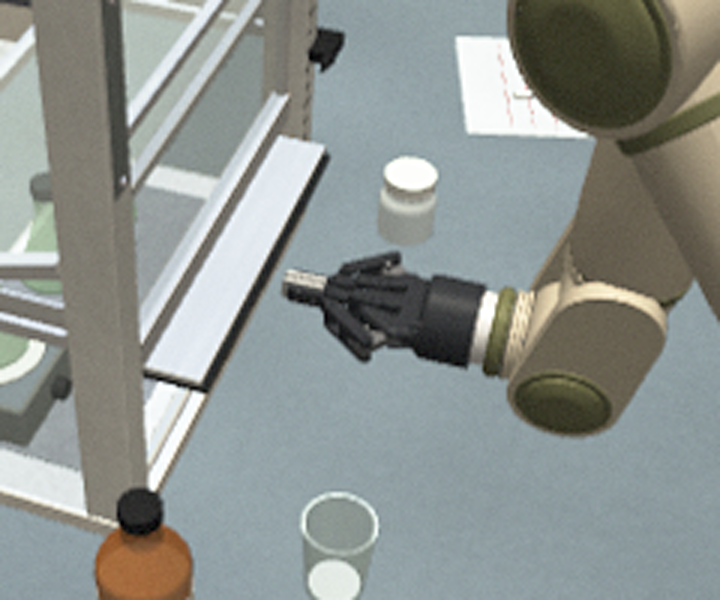

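Both fixed views and the wrist depth agree that the fingertips end at x≈631, just short of the lip (its front edge is at about 648). So the reported TCP lies about 46 mm ahead of the real tips. I'll lower a little, advance the missing distance and check again.

```bash
python3 -m crank '{"dp":[[0,0,-0.4],[0,0,-0.4],[0.6,0,0],[1.2,0,0],[1.2,0,0],[1,0,0],[0.5,0,0],[0,0,0]],"delta_rot":[[0,0,0],[0,0,0],[0,0,0],[0,0,0],[0,0,0],[0,0,0],[0,0,0],[0,0,0]],"claw":[255,255,255,255,255,255,255,255]}'
python3 - <<'E'
from h import *
snap('wrist','w4');snap('top','t2')
a=np.load('pics/w4.npz')['im'];b=np.load('pics/t2.npz')['im'][150:290,210:400]
cv2.imwrite('pics/c4.png',np.hstack([cv2.resize(a,(400,300)),cv2.resize(b,(400,300))])[:,:,::-1])
s=sense();print(s['eef_pos'],s['force'],s['time_s'])
E
```

```text
time_s: 7.15
eef_pos: [722.8, -82.9, 102.8]
ee_rot: [-0.001, 0.702, 0.0, 0.712]
force: [-0.6, 0.5, 0.1]
grip_width: 0.001
[722.20730028 -82.95541131 102.47537622] [-0.18086688 -0.22779274 -0.22771368] 7.25
```

View pics/c4.png

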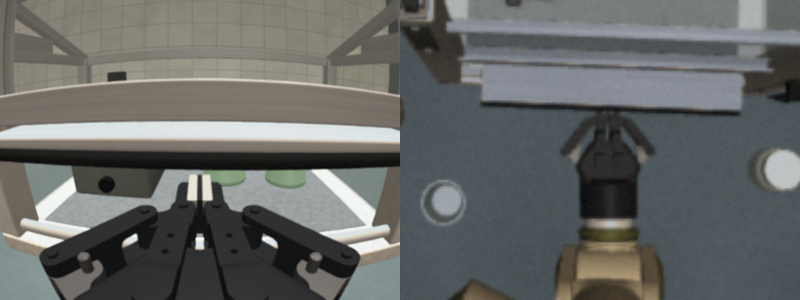

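The top view now shows the tips hidden under the lip. Next I'll raise slowly to contact.

```bash
python3 -m crank '{"dp":[[0,0,0.2],[0,0,0.2],[0,0,0.2],[0,0,0.2],[0,0,0.2],[0,0,0.2],[0,0,0.1],[0,0,0.1]],"delta_rot":[[0,0,0],[0,0,0],[0,0,0],[0,0,0],[0,0,0],[0,0,0],[0,0,0],[0,0,0]],"claw":[255,255,255,255,255,255,255,255]}'
python3 -m crank '{"dp":[[0,0,0.1],[0,0,0.1],[0,0,0.1],[0,0,0.1]],"delta_rot":[[0,0,0],[0,0,0],[0,0,0],[0,0,0]],"claw":[255,255,255,255]}'
```

```text
time_s: 8.05
eef_pos: [722.4, -83.1, 116.8]
ee_rot: [-0.001, 0.702, 0.0, 0.712]
force: [-0.0, 0.4, 0.2]
grip_width: -0.001
time_s: 8.45
eef_pos: [722.4, -83.1, 120.2]
ee_rot: [-0.001, 0.703, 0.0, 0.712]
force: [2.6, -0.2, -2.6]
grip_width: 0.0
```

Contact: about −2.6 N in z near z≈119. Next I'll push up smoothly, short of the target.

```bash
python3 -m crank '{"dp":[[0,0,0.1],[0,0,0.2],[0,0,0.2],[0,0,0.3],[0,0,0.3],[0,0,0.3],[0,0,0.3],[0,0,0.3],[0,0,0.3],[0,0,0.3]],"delta_rot":[[0,0,0],[0,0,0],[0,0,0],[0,0,0],[0,0,0],[0,0,0],[0,0,0],[0,0,0],[0,0,0],[0,0,0]],"claw":[255,255,255,255,255,255,255,255,255,255]}'
python3 -m crank '{"dp":[[0,0,0.3],[0,0,0.3],[0,0,0.3],[0,0,0.3],[0,0,0.3],[0,0,0.3],[0,0,0.3],[0,0,0.3],[0,0,0.2],[0,0,0.2]],"delta_rot":[[0,0,0],[0,0,0],[0,0,0],[0,0,0],[0,0,0],[0,0,0],[0,0,0],[0,0,0],[0,0,0],[0,0,0]],"claw":[255,255,255,255,255,255,255,255,255,255]}'
python3 -m crank '{"dp":[[0,0,0.2],[0,0,0.2],[0,0,0.2],[0,0,0.1],[0,0,0.1],[0,0,0.1],[0,0,0]],"delta_rot":[[0,0,0],[0,0,0],[0,0,0],[0,0,0],[0,0,0],[0,0,0],[0,0,0]],"claw":[255,255,255,255,255,255,255]}'
python3 - <<'E'
from h import *
s=sense();np.save('pics/w5s.npy',[s],allow_pickle=True)
snap('wrist','w5');snap('side','s5');snap('top','t5')
im=np.load('pics/w5.npz')['im'];print(s)
cv2.imwrite('pics/s5c.png',cv2.resize(np.load('pics/s5.npz')['im'][80:240,190:350],None,fx=4,fy=4,interpolation=cv2.INTER_CUBIC)[:,:,::-1])
for c in('wrist','side','top'): print(c,[(t,q['p'],q['centre']) for t in('marker','lip_edge') for q in pinpoint(c,t)[:1]])
E
```

```text
time_s: 9.45
eef_pos: [722.4, -83.1, 146.9]
ee_rot: [-0.001, 0.702, 0.0, 0.712]
force: [0.1, -0.9, -3.1]
grip_width: 0.001
time_s: 10.45
eef_pos: [722.4, -83.1, 174.9]
ee_rot: [-0.001, 0.702, 0.0, 0.712]
force: [0.3, -0.4, -3.2]
grip_width: 0.002
time_s: 11.15
eef_pos: [722.4, -83.1, 183.9]
ee_rot: [-0.001, 0.702, 0.0, 0.712]
force: [-2.4, -0.5, -2.4]
grip_width: 0.002
{'time_s': 11.15, 'joints': array([-0.46327945,  0.65640752,  1.99664588,  2.62831914,  1.15185431,
       -1.33687125]), 'dq': array([-0.00244055,  0.00250252, -0.0008147 ,  0.00222099,  0.00345677,
       -0.00075528]), 'tau': array([ 1.20938807e-01, -4.47742653e+01, -1.44358242e+01,  7.11778924e-01,
        3.24456565e+00,  1.45573376e-02]), 'eef_pos': array([722.44650282, -83.06851581, 183.90141998]), 'ee_rot': array([-1.16959373e-03,  7.02035109e-01,  2.04205654e-04,  7.12141346e-01]), 'force': array([-2.37411129, -0.52468965, -2.44143079]), 'wrist_torque': array([0.01823532, 0.87135416, 0.05048073]), 'grip_width': 0.0021499889636447966}
wrist [('lip_edge', 0.86, [255.1, 219.6])]
side [('marker', 0.49, [287.2, 123.0]), ('lip_edge', 0.95, [271.1, 165.0])]
top [('marker', 0.78, [384.7, 195.3]), ('lip_edge', 0.91, [311.7, 199.6])]
```

View pics/w5.png

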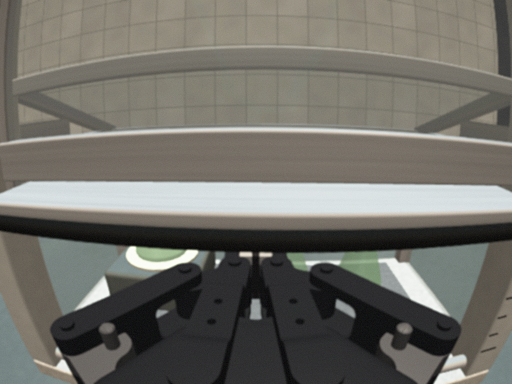

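View pics/s5c.png

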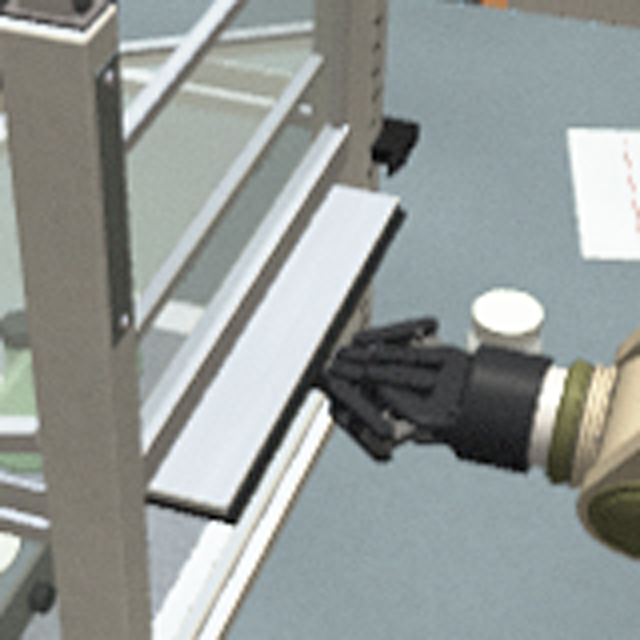

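The lip is up by about 64 mm and the sash follows the tips. The pointer at (440,~125 in side crop /4) is out of the wrist view, so I'll back off to look at lip and pointer from their own height before the last few mm.

```bash
python3 -m crank '{"dp":[[0,0,-0.2],[0,0,-0.5],[0,0,-0.5],[-1,0,-0.3],[-2,0,-0.5],[-2.5,0,-0.8],[-2.5,0,-0.8],[-1.5,0,-0.4],[-0.5,0,0],[0,0,0]],"delta_rot":[[0,0,0],[0,0,0],[0,0,0],[0,0,0],[0,0,0],[0,0,0],[0,0,0],[0,0,0],[0,0,0],[0,0,0]],"claw":[255,255,255,255,255,255,255,255,255,255]}'
python3 - <<'E'
from h import *
s=sense();np.save('pics/w6s.npy',[s],allow_pickle=True)
snap('wrist','w6')
im=np.load('pics/w6.npz')['im'];print(s['eef_pos'],s['ee_rot'])
print([(t,q['p'],q['centre']) for t in('marker','lip_edge') for q in pinpoint('wrist',t)[:1]])
cv2.imwrite('pics/w6c.png',cv2.resize(im[100:200,380:480],None,fx=6,fy=6,interpolation=cv2.INTER_CUBIC)[:,:,::-1])
E
```

```text
time_s: 12.6
eef_pos: [622.2, -83.4, 143.6]
ee_rot: [-0.001, 0.702, -0.0, 0.712]
force: [0.7, -0.6, 0.3]
grip_width: 0.002
[622.17404995 -83.40566812 143.61395013] [-1.04831144e-03  7.02286510e-01 -2.74507464e-04  7.11893590e-01]
[('marker', 0.7, [460.9, 111.0]), ('lip_edge', 0.56, [255.7, 110.7])]
```

View pics/w6.png

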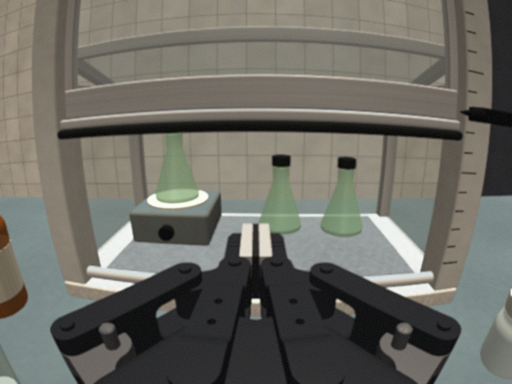

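View pics/w6c.png

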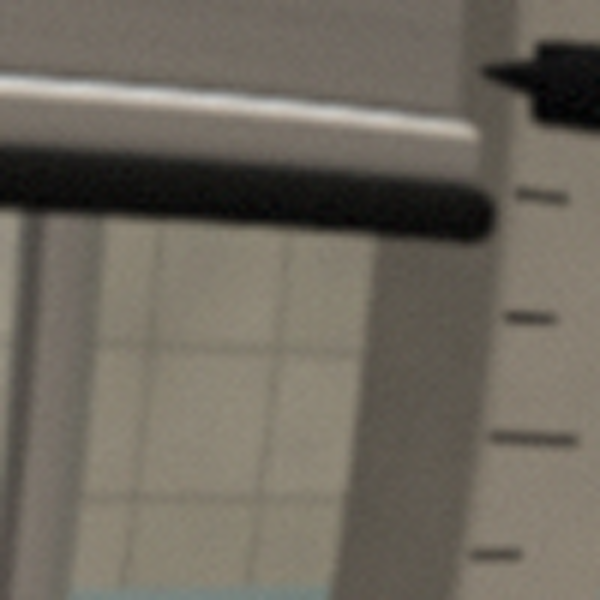

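Run:
```python
from h import *
np.set_printoptions(precision=1,suppress=True)
s=np.load('pics/w6s.npy',allow_pickle=True)[0]
im=np.load('pics/w6.npz')['im']
for u in (440,450,456): print(u,im[112:146,u].mean(1).round())
# lip front line: through (646.3,-251) and (655.6,82.5); 
a=np.array([646.3,-251,0]);b=np.array([655.6,82.5,0]);t=(b-a)/np.linalg.norm(b-a);n=np.array([t[1],-t[0],0])
print('n',n, 'cam',wray(255,186,s)[0])
L=lambda u,v,off:atplane(*wray(u,v,s),a+n*off,n)
for sh in(0,-4):
  print('marker',L(460.8,112.0,18+sh))
  for v in(119.5,120.5,121.5,122.5,130.5,140):print('  lip',v,L(459,v,sh))
```

```text
440 [105. 108. 106. 104. 101. 105. 150. 185. 168. 133. 110. 110. 108. 107.
 100.  91.  71.  51.  28.  23.  19.  18.  16.  15.  14.  16.  47.  90.
 117. 123. 120. 121. 122. 119.]
450 [103. 106. 105. 105. 107. 100.  95. 131. 175. 172. 135. 114. 110. 110.
 106. 103.  91.  70.  47.  30.  26.  21.  20.  15.  13.  10.  11.  36.
  70.  82.  87.  83.  83.  83.]
456 [ 96.  97.  94.  95.  95.  95.  93. 106. 145. 174. 159. 125. 112. 109.
 110. 105.  98.  85.  62.  38.  26.  20.  19.  19.  18.  12.  12.  20.
  53.  78.  89.  88.  85.  84.]
n [ 1. -0.  0.] cam [439.8 -83.8 210.7]
marker [ 663.9 -265.5  216.7]
  lip 119.5 [ 646.3 -249.7  209.9]
  lip 120.5 [ 646.3 -249.8  209.1]
  lip 121.5 [ 646.3 -249.9  208.2]
  lip 122.5 [ 646.3 -249.9  207.4]
  lip 130.5 [ 646.3 -250.6  200.8]
  lip 140 [ 646.3 -251.5  193. ]
marker [ 660.  -262.3  216.6]
  lip 119.5 [ 642.4 -246.6  209.9]
  lip 120.5 [ 642.4 -246.7  209.1]
  lip 121.5 [ 642.4 -246.7  208.3]
  lip 122.5 [ 642.4 -246.8  207.5]
  lip 130.5 [ 642.4 -247.4  201. ]
  lip 140 [ 642.4 -248.3  193.3]
```

The wrist view is nearly level with the lip. The pointer tip is at (460.8,112), the lip's right-end top edge at about row 120.6, and the rubber spans rows 130.4–140.4. That puts lip top at about 208.9 and the pointer at about 216.7, a gap of about 8 mm. I'll go back under and push about 6 mm more.

```bash
python3 -m crank '{"dp":[[0.5,0,0.4],[1.5,0,0.8],[2.5,0,0.8],[2.5,0,0.5],[2,0,0.3],[1,0,0.2],[0,0,0.2],[0,0,0.3],[0,0,0.2],[0,0,0.1]],"delta_rot":[[0,0,0],[0,0,0],[0,0,0],[0,0,0],[0,0,0],[0,0,0],[0,0,0],[0,0,0],[0,0,0],[0,0,0]],"claw":[255,255,255,255,255,255,255,255,255,255]}'
python3 -m crank '{"dp":[[0,0,0.1],[0,0,0.1],[0,0,0.1],[0,0,0.1],[0,0,0.1],[0,0,0.1],[0,0,0.1],[0,0,0.1],[0,0,0]],"delta_rot":[[0,0,0],[0,0,0],[0,0,0],[0,0,0],[0,0,0],[0,0,0],[0,0,0],[0,0,0],[0,0,0]],"claw":[255,255,255,255,255,255,255,255,255]}'
```

```text
time_s: 13.75
eef_pos: [722.0, -83.3, 181.8]
ee_rot: [-0.001, 0.702, -0.0, 0.712]
force: [-0.3, -0.3, 0.5]
grip_width: -0.001
time_s: 14.65
eef_pos: [722.4, -83.1, 189.8]
ee_rot: [-0.001, 0.702, 0.0, 0.712]
force: [-2.4, -1.1, -2.5]
grip_width: -0.003
```

Pushed to z 189.8, about 5.9 mm more. I'll retreat and look again, with the camera level with the pointer.

```bash
python3 -m crank '{"dp":[[0,0,-0.2],[0,0,-0.5],[0,0,-0.5],[-1,0,-0.3],[-2,0,-0.5],[-2.5,0,-0.8],[-2.5,0,-0.8],[-1.5,0,-0.4],[-0.5,0,0],[0,0,0]],"delta_rot":[[0,0,0],[0,0,0],[0,0,0],[0,0,0],[0,0,0],[0,0,0],[0,0,0],[0,0,0],[0,0,0],[0,0,0]],"claw":[255,255,255,255,255,255,255,255,255,255]}'
python3 - <<'E'
from h import *
np.set_printoptions(precision=1,suppress=True)
s=sense();np.save('pics/w7s.npy',[s],allow_pickle=True)
snap('wrist','w7')
im=np.load('pics/w7.npz')['im'];print(s['eef_pos'])
for u in (440,450,456): print(u,im[108:146,u].mean(1).round())
cv2.imwrite('pics/w7c.png',cv2.resize(im[100:160,410:490],None,fx=8,fy=8,interpolation=cv2.INTER_CUBIC)[:,:,::-1])
E
```

```text
time_s: 15.65
eef_pos: [622.2, -83.4, 149.7]
ee_rot: [-0.001, 0.702, -0.0, 0.712]
force: [0.9, 0.1, 0.4]
grip_width: 0.0
[622.2 -83.4 149.7]
440 [104. 107. 104. 104. 106. 106. 107. 107. 101. 102. 143. 182. 170. 137.
 114. 112. 108. 108. 104.  93.  75.  51.  32.  25.  17.  18.  16.  16.
  12.  13.  42.  89. 114. 122. 122. 122. 121. 122.]
450 [106. 106. 103. 106. 105. 104. 106. 110. 107.  97.  96. 126. 172. 172.
 142. 114. 110. 107. 107. 103.  88.  75.  51.  29.  25.  19.  20.  11.
  17.  14.  13.  36.  66.  84.  87.  84.  85.  85.]
456 [ 96.  98.  97.  96.  97.  97.  98.  95.  99.  98.  93. 101. 138. 173.
 163. 128. 111. 108. 109. 107.  98.  87.  66.  39.  25.  20.  17.  19.
  14.  15.  14.  22.  43.  71.  87.  87.  88.  87.]
```

View pics/w7c.png

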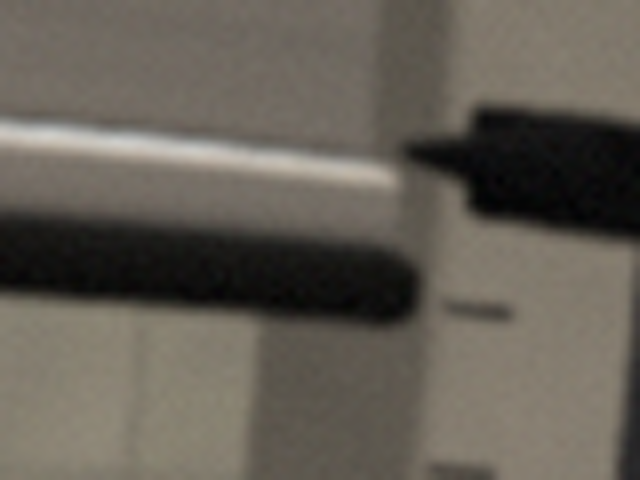

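Run:
```python
from h import *
np.set_printoptions(precision=1,suppress=True)
for f,mk,rows in(('w6',(460.8,112.0),(120.2,130.4,140.4)),('w7',(460.2,118.8),(120.2,130.4,140.7))):
  s=np.load(f'pics/{f}s.npy',allow_pickle=True)[0]
  for dx in (0,-4):
    m=atx(*wray(*mk,s),664+dx); z=[atx(*wray(459,v,s),646+dx)[2] for v in rows]
    print(f,dx,m,'top est:',z[0],z[1]+8,z[2]+16)
```

```text
w6 0 [ 664.  -265.6  216.7] top est: 209.3200027173168 208.93548972051852 208.66946914371323
w6 -4 [ 660.  -262.4  216.6] top est: 209.34700863943868 209.12515779443143 209.01950057973028
w7 0 [ 664.  -265.3  216.7] top est: 215.38323825389756 215.00024775913437 214.48694010409884
w7 -4 [ 660.  -262.   216.7] top est: 215.40948336215942 215.18913917023048 214.84100622413055
```

The pointer tip is at (460.2,118.8) and the lip's top edge at (459,120.2). Three edges put the lip top at about 215.0 against the pointer at 216.7, leaving about 1.7 mm. Next is the final gentle push to TCP z≈191.5.

```bash
python3 -m crank '{"dp":[[0.5,0,0.4],[1.5,0,0.8],[2.5,0,0.8],[2.5,0,0.5],[2,0,0.3],[1,0,0.2],[0,0,0.2],[0,0,0.2],[0,0,0.2],[0,0,0.1]],"delta_rot":[[0,0,0],[0,0,0],[0,0,0],[0,0,0],[0,0,0],[0,0,0],[0,0,0],[0,0,0],[0,0,0],[0,0,0]],"claw":[255,255,255,255,255,255,255,255,255,255]}'
python3 -m crank '{"dp":[[0,0,0.1],[0,0,0.1],[0,0,0.1],[0,0,0.1],[0,0,0.07],[0,0,0],[0,0,0]],"delta_rot":[[0,0,0],[0,0,0],[0,0,0],[0,0,0],[0,0,0],[0,0,0],[0,0,0]],"claw":[255,255,255,255,255,255,255]}'
```

```text
time_s: 16.7
eef_pos: [722.0, -83.3, 186.7]
ee_rot: [-0.001, 0.702, -0.0, 0.712]
force: [0.1, 0.4, -1.4]
grip_width: -0.0
time_s: 17.4
eef_pos: [722.4, -83.1, 191.0]
ee_rot: [-0.001, 0.702, 0.0, 0.712]
force: [-0.3, -0.8, -3.8]
grip_width: 0.004
```

```bash
python3 -m crank '{"dp":[[0,0,0.05],[0,0,0],[0,0,-0.2],[0,0,-0.5],[0,0,-0.5],[-1,0,-0.3],[-2,0,-0.5],[-2.5,0,-0.8],[-2.5,0,-0.7],[-1.5,0,-0.3]],"delta_rot":[[0,0,0],[0,0,0],[0,0,0],[0,0,0],[0,0,0],[0,0,0],[0,0,0],[0,0,0],[0,0,0],[0,0,0]],"claw":[255,255,255,255,255,255,255,255,255,255]}'
python3 -m crank '{"dp":[[-0.5,0,0],[0,0,0]],"delta_rot":[[0,0,0],[0,0,0]],"claw":[255,255]}'
python3 - <<'E'
from h import *
np.set_printoptions(precision=1,suppress=True)
s=sense();np.save('pics/w8s.npy',[s],allow_pickle=True)
snap('wrist','w8')
im=np.load('pics/w8.npz')['im'];print(s['eef_pos'])
for u in (450,456): print(u,im[108:146,u].mean(1).round())
cv2.imwrite('pics/w8c.png',cv2.resize(im[100:160,410:490],None,fx=8,fy=8,interpolation=cv2.INTER_CUBIC)[:,:,::-1])
E
```

```text
time_s: 18.4
eef_pos: [625.5, -82.8, 153.1]
ee_rot: [-0.002, 0.703, -0.0, 0.712]
force: [-0.3, -0.3, 0.4]
grip_width: -0.002
time_s: 18.6
eef_pos: [622.2, -83.4, 153.9]
ee_rot: [-0.001, 0.702, -0.0, 0.712]
force: [-0.4, -0.2, 0.4]
grip_width: -0.0
[622.2 -83.4 153.9]
450 [104. 103. 104. 105. 105. 106. 105. 102. 105. 107. 106. 105.  94. 103.
 152. 186. 175. 137. 116. 109. 107. 105.  99.  92.  74.  44.  28.  25.
  21.  20.  14.  15.  11.  16.  36.  66.  82.  88.]
456 [ 95.  99.  98.  99.  98.  99.  96.  95.  96.  97.  96.  91.  90.  92.
 103. 148. 176. 163. 126. 111. 112. 106. 104.  97.  86.  62.  39.  26.
  22.  23.  20.  14.  16.  13.  25.  50.  78.  89.]
```

View pics/w8c.png

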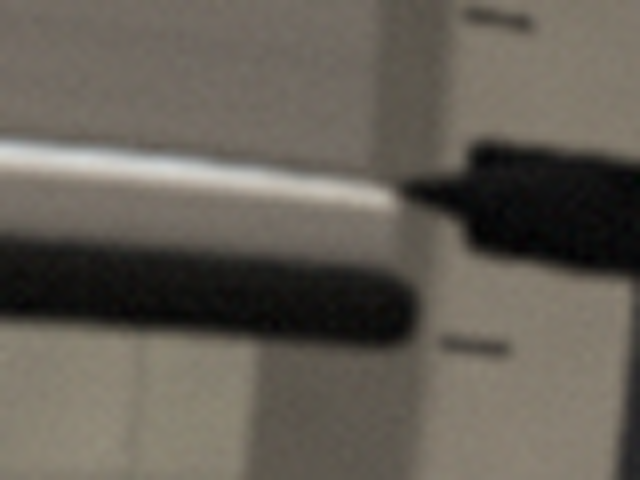

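Run:
```python
from h import *
s=np.load('pics/w8s.npy',allow_pickle=True)[0]
print(atx(*wray(460,123.5,s),664), [atx(*wray(459,v,s),646)[2]+k for v,k in((123.1,0),(133.3,8),(143.5,16))],wray(255,186,s)[0])
```

```text
[ 664.         -265.42785814  216.66380141] [np.float64(217.23869159470055), np.float64(216.8441770817513), np.float64(216.39510017576328)] [439.82065427 -83.76288448 220.94863316]
```

The lip top measures 216.8 ± 0.4 and the pointer tip 216.7, with the tip at (460,123.5) meeting the lip's top edge at (459,123.1). I'll back off a little more, check the objects and hand in.

```bash
python3 -m crank '{"dp":[[-1,0,0],[-1.5,0,0],[-1,0,0],[-0.5,0,0],[0,0,0],[0,0,0]],"delta_rot":[[0,0,0],[0,0,0],[0,0,0],[0,0,0],[0,0,0],[0,0,0]],"claw":[255,255,255,255,255,255]}'
python3 - <<'E'
from h import *
im,d=snap('top','t9');a=np.load('pics/top0.npz')['im']
print(np.abs(sense()['dq']).max())
for t in('beaker','bottle','jar'): print(t,[(q['p'],q['centre']) for q in pinpoint('top',t)[:1]])
for n,(u,v) in dict(beaker=(231,244),bottle=(196,201),jar=(391,229)).items():
    A=a[v-18:v+18,u-18:u+18].astype(int);B=im[v-18:v+18,u-18:u+18].astype(int);print(n,np.abs(A-B).mean())
cv2.imwrite('pics/t9.png',im[:,:,::-1])
E
```

```text
time_s: 19.25
eef_pos: [582.7, -83.3, 154.0]
ee_rot: [-0.001, 0.702, 0.0, 0.712]
force: [-0.5, -0.8, 0.8]
grip_width: 0.002
0.0024874403703640208
beaker [(0.81, [234.0, 244.1])]
bottle [(0.62, [203.2, 204.1])]
jar [(0.69, [382.0, 230.0])]
beaker 2.5997942386831276
bottle 2.7181069958847734
jar 2.753086419753086
```

View pics/t9.png

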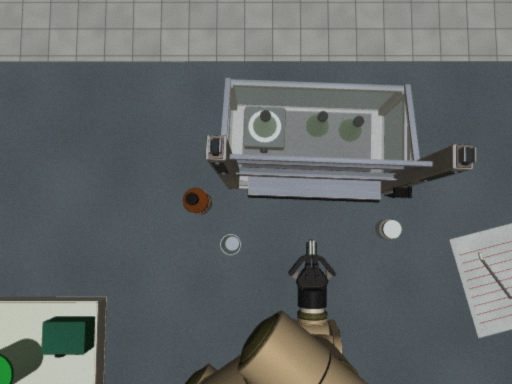

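The hand is clear in front of the lip, with its tip at (311,242). Beaker (231,244), bottle (196,200) and jar (391,229) match the first picture.

```bash
python3 -c "
from rig import *
print(finish_job())"
```

```text
the job is handed in; nothing more can be done
None
```

I pushed the sash up about 72 mm from beneath its lip with the closed fingertips, in three slow pushes. I backed away to look between pushes, and the job was handed in at about 19 s.

**Height:** in the last close wrist view, taken after the hand had left the lip, three lip edges put its top face at 216.4–217.2 mm. The pointer tip measured 216.7 mm, so they are level to within about 0.5 mm. I did not measure the height again after the last small retreat.

**Contact:** the force readings while pushing were only 2–4 N, and the lip was never pinched. At hand-in the hand stood roughly 110 mm in front of the lip, touching nothing.

**Beaker, bottle and jar:** in the top view they match the first picture, with only image-noise differences.

**Disagreements:**
- **Fingertip position:** the reported TCP lay about 46 mm ahead of the fingertips seen by the wrist depth and in both fixed views. My first slide under the lip therefore stopped short without touching; I corrected the offset before pushing.
- **Pointer height:** earlier estimates were 1–4 mm higher, at 217–220 mm. I relied on the wrist views taken level with the lip.

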